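# Press the tube offcut home under the jig lip and hold it

## Task

The small tacking jig bolted to the bench is blocked by a short flanged bush: take the bush off it and stand it upright on the bench top, clear of the jig. Then slide the square tube offcut, lengthwise and flat on the jig's bed, in under the lip and push it fully home, so that the sprung stop is pressed back to its end, and finish there: do not let go, keep pressing it home with the gripper as if for the tack weld. Leave the tall bush, the nut and the bolt where they are.

Things in the scene. Friction and masses are not known exactly. Their poses are not given: they have to be found in the camera images.
- jig: Dark steel tacking jig bolted to the bench; place and heading vary. Origin: on the bench top under the middle of the mouth; +x is the push direction into the jig, y across, z up. Flat bed 8 mm thick, y -52 to 52, x -95 to 75 mm; free apron before the mouth x -95 to -4. Rear block x 56 to 72, 48 mm over the bench. The tube, home, stands 36 mm out before x = 0, room for fingers at its sides or rear end.
- jig_mouth (a point): Middle of the mouth: 6 mm past the jig origin along jig x, 28 mm over the bench; axes as the jig's. Two cheeks (jig y +-24 to +-38, x 6 to 24 mm) carry a crosswise lip (x 7 to 23; underside 43 mm, top 49 mm above the bed): opening 48 wide, 43 high. Lead-in flares from x -4 to 7 widen it to about 55 mm; the lip's front is turned up. The part enters only level along +x.
- stop_face (a point): Middle of the front face of the sprung stop, a 34 x 30 mm steel pad 6 mm thick on a spring plunger behind the lip, face 18 mm past the jig's origin along jig x when free, 28 mm above the bench. Axes as the jig's.
- sprung_stop (a joint): Travel of the sprung stop along jig +x in m: 0 free, 0.010 pressed fully back against its hard end. Spring force about 1.5 N at the start of the travel, 6.5 N at the end; it pushes the part back out when let go.
- tube_center (a point): Centre of the rusty square tube offcut, outside 40 x 64 x 40 mm (treat as solid), 0.27 kg nominal: 64 mm along its y axis, z up; stands loose on the bench with its centre 20 mm up. Lying on the jig's bed its centre is 28 mm above the bench. Pressed home its centre is at jig x = -4 mm, y = 0; its leading end touches the free stop when the centre is at x = -14 mm. Either end may lead.
- bush_center (a point): Centre of the short flanged turned bush, 28 mm high, 40 mm across the flange at the top (narrower below), 0.14 kg, at the start standing on the jig's bed in front of the mouth (centre 22 mm above the bench; 14 mm when stood on the bench). z is its axis, up. Where to set it down is free; the fixed vice to the left, about 0.27 m high, reaches to y = -0.15 m.
- tall_bush_center (a point): Centre of the tall plain bush, 37 mm across, 60 mm high, standing; a bystander, leave alone.
- nut_center (a point): Centre of a hex nut, 30 x 34 x 16 mm, lying flat; a bystander, leave alone.
- bolt_center (a point): Centre of a hex bolt lying on its side, 72 mm long along its y axis, 26 mm high; a bystander, leave alone.
Mind the look-alikes: they are no part of the job. Leave any red look-alike of the part that bears tube_center alone.

How it is judged:
By the outcome, as a careful person would: the job done as asked, in the order asked, and still so for the second after the job is handed in, while the arm keeps its last pose, push and grip.
It also fails if it takes over 51 s, if anything falls off the work surface, if the arm or the gripper's body presses on something with over 40 N, if the wrist force passes 120 N, or if a joint passes its speed limit or range.

## Robot

A 6-joint arm with a two-finger parallel gripper is mounted at the origin on a cart in front of the work surface, level with it; the furniture and walls round the work are solid. World frame = base frame: x ahead of the robot, y to its left, z up, the work surface at z = 0. Lengths are in m, angles in rad, forces in N, time in s.
With the tool pointing down it reaches from about 0.25 to 0.775 m from the base axis. Payload 4 kg.
Tool frame: the origin (TCP) lies midway between the tips of the shut fingers; the grasp point (between the pads) lies 19 mm behind it; z points along the fingers, y is the direction in which the jaws open and shut (so a half turn about z gives the same grasp; the last joint's range is limited). The gripper opens to 94 mm and grips with 3 to 60 N. Pads are 16 mm wide; open, the fingers measure 119 mm over their backs; the gripper's body (75 mm by 177 mm) begins 78 mm behind the grasp point.
Start: joints at [-1.304, 0.087, 1.371, -0, 1.684, -0.103], TCP at [0.199, -0.513, 0.206] pointing down, gripper open.
Joint ranges: [-3.1, 3.1], [-0.76, 2.03], [0.27, 2.55], [-1.08, 4.22], [0.17, 2.65], [-2.57, 2.57]. Speed limits (rad/s): [2.79, 2.79, 3.14, 3.14, 3.14, 3.14].

## Interface

Orientations are given as [roll, pitch, yaw] about the fixed x, y, z axes, in that order (R = Rz(yaw) Ry(pitch) Rx(roll)).
In Python, from bench import robot gives the robot as it stands.
- The arm moves only by the tool drive_tool, never from a script. Its argument "series" is a list that holds one entry, the list of rows, each a list of 7 numbers: the turn, a rotation vector about the tool's x, y, z in rad, then the shift along the tool's x, y, z in cm, then the opening in per cent of the stroke, from 0 (shut) to 100 (fully open). In form: [[[rx, ry, rz, tx, ty, tz, fingers], ...]]. A call has 1 to 20 rows; each row is the pose to reach, as a shift and turn from the pose measured when the call began, along the tool's axes at that moment; what a row does not reach only later rows make up. A row lasts 1/10 s, in which the tool goes at most 50 mm and 8.59 degrees, less where a joint would pass 70% of its speed; a pose out of reach is approached as far as the arm can. A call with a gripper value outside its range is refused whole. The fingers move at their own pace and stop on an object; the grip force is fixed at half the most. Time passes only in rows, so rows that repeat a pose let the fingers close. It gives the time, the measured TCP pose, the force and the opening at its end, in the units of the state.
- robot.get_obs(): the state, without advancing time (a new reading comes with each control period).
- robot.snapshot(name): name is "side" or "top"; returns a dict with "img" (400x640x3 uint8, blue, green, red), "depth" (400x640 float32, m along the optical axis (not along the pixel's ray), 0 where there is no reading), "vertical_fov" (degrees; the focal length in pixels is half the picture's height over the tangent of half this angle, whatever the lens; pixels are square), "cx", "cy" (the principal point, pixels), "dist_coeffs" ([k1, k2, p1, p2, k3] as OpenCV has them; the pictures are not rectified), "rvec" (rotation vector, rad) and "tvec" (3), from world to camera coordinates, as OpenCV has them. Camera axes: x right, y down, z forward; pixel columns grow to the right and rows downward; lengths in m; the calibration is good to about 2 mm. A picture is of the moment at which its call begins.
- robot.close_job(): hands the job in, once; it reports no verdict.
The state is a dict: "time": time; "joint_positions": joint angles; "qvel": joint speeds; "joint_torque": joint torques, N m; "tool_pos": TCP position; "ee_rot": TCP orientation; "wrist_force": force on the tool from outside, world axes, zero at the start; "wrist_torque": the same for the moment, N m; "width": finger opening in m.
Only numpy, scipy, OpenCV 4.12 (cv2) and the standard library are available. Lean on these libraries where they do the work, as an engineer would, in place of code of your own. Each camera call takes 0.05 s, during which the arm holds its last target.

## Working session

There is one attempt and no reset: what is moved stays moved. The work goes in short steps, Python scripts to look and compute and a tool call to move; the robot and the scene stay as the last step left them, time stands still between calls to the robot, and variables do not carry over. Pictures are saved under pics/ and viewed, and the job is handed in when it is done.

Besides the shell and the picture viewer there is one more tool, called after "Call:" by a JSON object that holds its "op" and its "data", one argument or row to a line. drive_tool: Moves the arm, as the interface text tells. Its arguments: {"type":"object","properties":{"series":{"type":"array","items":{"type":"array","items":{"type":"array","items":{"type":"number"}}}}},"required":["series"]}

```bash
mkdir -p pics; cat > h.py <<'E'
import numpy as np, cv2
from bench import robot
def snap(n,f):
    s=robot.snapshot(n); cv2.imwrite('pics/'+f,s['img']); np.save('pics/'+f+'.npy',s,allow_pickle=True); return s
def load(f): return np.load('pics/'+f+'.npy',allow_pickle=True).item()
def cam(s):
    f=200/np.tan(np.radians(s['vertical_fov'])/2)
    K=np.array([[f,0,s['cx']],[0,f,s['cy']],[0,0,1.]]); R=cv2.Rodrigues(np.array(s['rvec'],float))[0]; t=np.array(s['tvec'],float).ravel()
    return K,R,t,np.array(s['dist_coeffs'],float)
def plane(s,uv,z):
    K,R,t,d=cam(s); uv=np.array(uv,float).reshape(-1,1,2)
    n=cv2.undistortPoints(uv,K,d).reshape(-1,2); r=np.c_[n,np.ones(len(n))]@R; c=-R.T@t
    return c+r*((z-c[2])/r[:,2])[:,None]
def cloud(s):
    K,R,t,d=cam(s); v,u=np.mgrid[0:400,0:640]
    n=cv2.undistortPoints(np.stack([u,v],-1).reshape(-1,1,2).astype(float),K,d).reshape(-1,2)
    D=s['depth'].reshape(-1,1); P=(np.c_[n,np.ones(len(n))]*D-t)@R; P[D[:,0]==0]=np.nan
    return P.reshape(400,640,3)
def proj(s,P):
    K,R,t,d=cam(s); return cv2.projectPoints(np.array(P,float).reshape(-1,1,3),np.array(s['rvec'],float),t,K,d)[0].reshape(-1,2)
E
python3 - <<'E'
from h import *
for n in('top','side'):
    s=snap(n,n+'0.png'); print({k:v for k,v in s.items() if k not in('img','depth')}); K,R,t,d=cam(s);print(-R.T@t)
print(robot.get_obs())
E
```

```text
{'vertical_fov': 45.214453332093186, 'cx': 313.58808801109103, 'cy': 199.58884422883497, 'dist_coeffs': array([-0.11239987,  0.        ,  0.        ,  0.        ,  0.        ]), 'rvec': array([ 2.18090395, -2.15719934,  0.12171728]), 'tvec': array([-0.34569695,  0.44403685,  0.83332296])}
[ 0.35636111 -0.33670081  0.87791889]
{'vertical_fov': 46.60970215407914, 'cx': 317.16504599594975, 'cy': 200.4200095536993, 'dist_coeffs': array([0.00367815, 0.        , 0.        , 0.        , 0.        ]), 'rvec': array([ 2.3952799 , -0.26281878,  0.10971016]), 'tvec': array([-0.53909419, -0.14844931,  1.19223693])}
[ 0.32187567 -1.00445195  0.78839138]
{'time': 0.1, 'joint_positions': array([-1.30407167e+00,  8.78586641e-02,  1.37208610e+00, -4.97848887e-06,
        1.68361095e+00, -1.03083389e-01]), 'qvel': array([-0.00051356, -0.00114418, -0.00271302,  0.0006393 , -0.00057737,
        0.00116244]), 'joint_torque': array([ 2.23816241e-03, -3.41253805e+01, -3.03301728e+01,  7.20532774e-02,
        3.05089960e-02, -9.56471331e-05]), 'tool_pos': array([ 0.19866129, -0.51233648,  0.20444213]), 'ee_rot': array([-3.13963951e+00, -1.97078043e-04,  3.69807297e-01]), 'wrist_force': array([ 0.53180609,  0.86623638, -0.05036334]), 'wrist_torque': array([ 0.00184506, -0.0051635 , -0.02464985]), 'width': 0.09436716459449214}
```

View pics/top0.png

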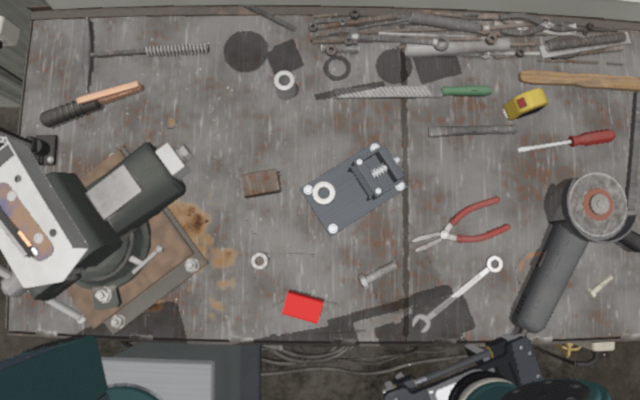

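View pics/side0.png

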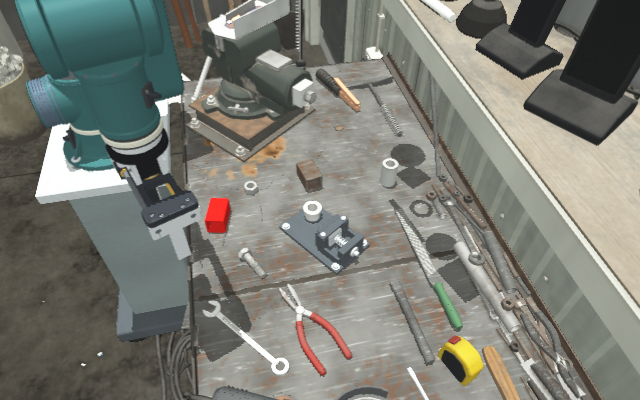

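The top view shows the tube at about (261,183), the jig at (355,188) with the bush at (323,192), the nut at (260,261), the bolt at (379,272), the tall bush at (285,85) and the red decoy at (302,306). Next I'll measure these from enlarged crops and depth.

```bash
python3 - <<'E'
from h import *
s=load('top0.png'); P=cloud(s)
cv2.imwrite('pics/c1.png',cv2.resize(s['img'][130:250,230:430],None,fx=4,fy=4,interpolation=cv2.INTER_CUBIC))
q=load('side0.png'); Q=cloud(q)
cv2.imwrite('pics/c2.png',cv2.resize(q['img'][140:290,240:400],None,fx=4,fy=4,interpolation=cv2.INTER_CUBIC)[:600])
def rect(P,m,lab):
    pts=P[m]; 
    r=cv2.minAreaRect((pts[:,:2]*1000).astype(np.float32)); print(lab,len(pts),r, np.median(pts[:,2]))
for nm,PP in(('top',P),('side',Q)):
    z=PP[...,2]; x=PP[...,0];y=PP[...,1]
    print(nm,'bench z',np.nanmedian(z[(abs(x-.35)<.1)&(abs(y+.35)<.1)]))
    # components of height>z .004
    m=((z>.004)&(z<.08)&(x>.12)&(x<.62)&(y<-.1)&(y>-.55)).astype(np.uint8)
    n,l,st,c=cv2.connectedComponentsWithStats(m)
    for i in range(1,n):
        if st[i,4]>60: rect(PP,l==i,(nm,i,st[i].tolist())); 
    for lo,hi in((.034,.046),):
        m=((z>lo)&(z<hi)&(x>.1)&(x<.6)&(y<-.1)&(y>-.6)).astype(np.uint8)
        n,l,st,c=cv2.connectedComponentsWithStats(m)
        for i in range(1,n):
            if st[i,4]>40: rect(PP,l==i,('H',nm,i,st[i].tolist()))
E
```

```text
top bench z -0.0014411093318514596
('top', 3, [300, 141, 108, 95, 5139]) 5139 ((475.4986572265625, -417.81915283203125), (104.21355438232422, 179.02186584472656), 32.87498474121094) 0.007681876988779986
('top', 5, [240, 168, 40, 30, 890]) 890 ((476.845458984375, -243.74290466308594), (40.48837661743164, 64.52969360351562), 10.597558975219727) 0.038033135824016046
('top', 9, [172, 226, 36, 58, 994]) 994 ((345.5279235839844, -124.3892593383789), (48.76246643066406, 100.73436737060547), 89.99826049804688) 0.02534140218461112
('top', 10, [411, 234, 18, 9, 82]) 82 ((381.2684326171875, -534.8002319335938), (9.012397766113281, 32.84880447387695), 15.351051330566406) 0.0099907360120223
('top', 11, [414, 243, 15, 9, 68]) 68 ((363.1473083496094, -537.7009887695312), (8.258515357971191, 28.418682098388672), 24.793933868408203) 0.009560834694550501
('top', 12, [250, 252, 19, 18, 180]) 180 ((337.8686828613281, -244.15780639648438), (30.04608917236328, 32.73699188232422), 9.780491828918457) 0.014068414153186524
('top', 14, [358, 262, 39, 28, 389]) 389 ((315.9613037109375, -457.6647644042969), (28.
[... 2559 characters left out ...]
544570922852) 0.04004500472779447
('H', 'side', 4, [205, 198, 24, 25, 455]) 455 ((260.2681579589844, -324.30841064453125), (67.03009033203125, 39.56387710571289), 74.80294036865234) 0.04018959194191946
('H', 'side', 5, [304, 201, 18, 15, 151]) 151 ((461.0891418457031, -360.7309265136719), (40.78076171875, 36.84002685546875), 78.43461608886719) 0.0365714113061458
('H', 'side', 6, [329, 223, 20, 18, 100]) 100 ((500.3973693847656, -437.8658447265625), (54.298797607421875, 12.56892204284668), 35.10918426513672) 0.04150505404223866
('H', 'side', 13, [338, 237, 26, 22, 110]) 110 ((515.1619262695312, -484.8670654296875), (62.755126953125, 14.12736701965332), 20.412466049194336) 0.039648422864158456
```

View pics/c1.png

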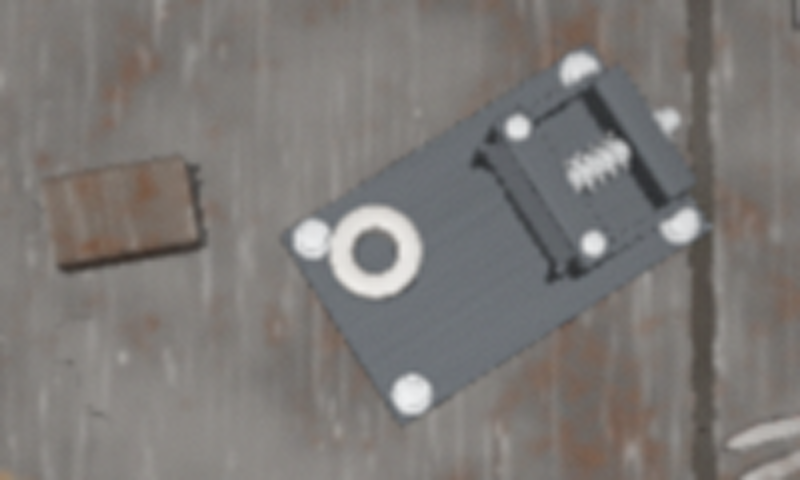

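View pics/c2.png

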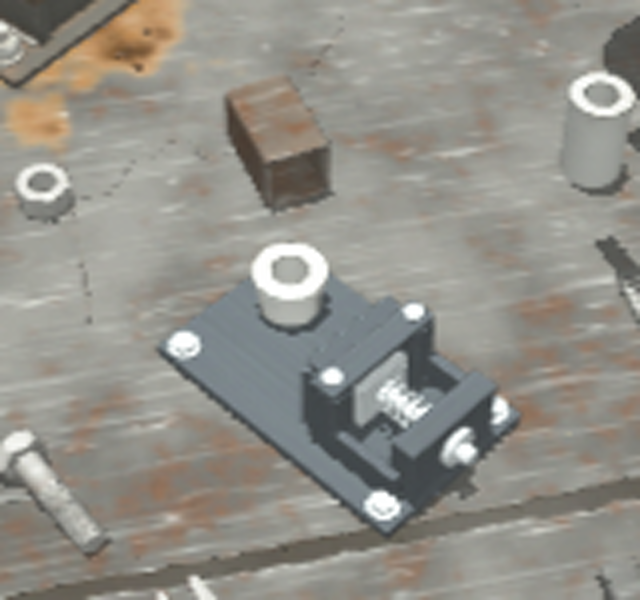

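```bash
cat > jig.py <<'E'
from h import *
def edge(s,a,b,z,w=5,N=60):
    # a,b rough px corners; find subpixel edge by max gradient along the normal; return world line points
    g=cv2.GaussianBlur(cv2.cvtColor(s['img'],cv2.COLOR_BGR2GRAY),(0,0),.8).astype(np.float32)
    a=np.array(a,float);b=np.array(b,float);d=(b-a)/np.linalg.norm(b-a);n=np.array([-d[1],d[0]])
    T=np.linspace(.06,.94,N);O=np.arange(-w,w+.01,.2)
    p=(a+T[:,None]*(b-a))[:,None]+O[None,:,None]*n
    v=cv2.remap(g,p[...,0].astype(np.float32),p[...,1].astype(np.float32),cv2.INTER_CUBIC)
    gr=abs(np.gradient(v,axis=1)); o=O[gr.argmax(1)]
    for _ in range(8):
        c=np.polyfit(T,o,1); r=o-np.polyval(c,T); k=abs(r)<max(.5,1.5*np.median(abs(r)))
        c=np.polyfit(T[k],o[k],1)
    e=np.array([a+t*(b-a)+np.polyval(c,t)*n for t in(0,1)])
    return plane(s,e,z)[:,:2],k.mean()
def inter(l1,l2):
    A=np.array([l1[1]-l1[0],-(l2[1]-l2[0])]).T; t=np.linalg.solve(A,l2[0]-l1[0]); return l1[0]+t[0]*(l1[1]-l1[0])
E
python3 - <<'E'
from jig import *
s=load('top0.png'); c=lambda u,v:(230+(u-1.5)/4,130+(v-1.5)/4)
FL,FR,RR,RL=c(285,238),c(402,425),c(708,228),c(588,47)
L,k1=edge(s,FL,RL,.008);R_,k2=edge(s,FR,RR,.008,3);F,k3=edge(s,FL,FR,.008)
for e in(L,R_,F):
    d=e[1]-e[0];print(e.round(4).tolist(),np.degrees(np.arctan2(d[1],d[0])))
print(k1,k2,k3)
A,B=inter(L,F),inter(R_,F);print('FL',A,'FR',B,np.linalg.norm(A-B)*1000)
th=np.arctan2(*( (L[1]-L[0])/np.linalg.norm(L[1]-L[0])+(R_[1]-R_[0])/np.linalg.norm(R_[1]-R_[0]))[::-1])
M=(A+B)/2; o=M+.095*np.array([np.cos(th),np.sin(th)]);print('yaw',np.degrees(th),'origin',o)
# crosscheck w/ lip / rear block, bolts project
Rz=np.array([[np.cos(th),-np.sin(th)],[np.sin(th),np.cos(th)]])
for f,s in(('top',s),('side',load('side0.png'))):
    im=s['img'].copy()
    def P(x,y,z): return np.r_[o+Rz@np.array([x,y]),z]
    big=cv2.resize(im,None,fx=4,fy=4,interpolation=cv2.INTER_CUBIC)
    for poly in([(-.095,-.052,.008),(-.095,.052,.008),(.075,.052,.008),(.075,-.052,.008)],[(.007,-.038,.057),(.007,.038,.057),(.023,.038,.057),(.023,-.038,.057)],[(.056,-.038,.048),(.056,.038,.048),(.072,.038,.048),(.072,-.038,.048)]):
        q=proj(s,[P(*p) for p in poly]); cv2.polylines(big,[((q+.5)*4-.5).astype(int)],True,(0,255,255),1)
    x,y=(920,520) if f=='top' else(960,680)
    cv2.imwrite('pics/j_%s.png'%f,big[y:y+520,x:x+800])
E
```

```text
[[0.4666, -0.3187], [0.5585, -0.4572]] -56.42475807072755
[[0.3826, -0.3723], [0.4735, -0.5128]] -57.08548675974621
[[0.47, -0.3198], [0.3837, -0.3712]] -149.20568396610537
1.0 0.7833333333333333 0.75
FL [ 0.46802582 -0.32093327] FR [ 0.38240101 -0.37196439] 99.6784031128181
yaw -56.75512241523688 origin [ 0.47729417 -0.42590067]
```

View pics/j_top.png

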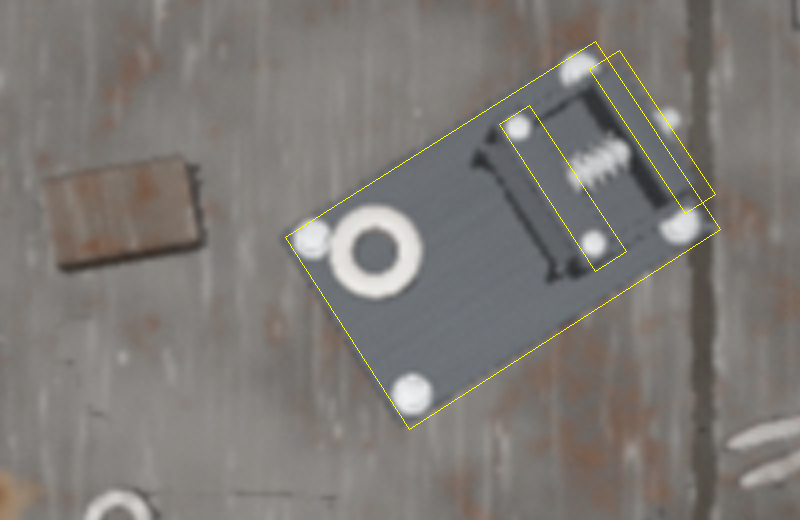

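View pics/j_side.png

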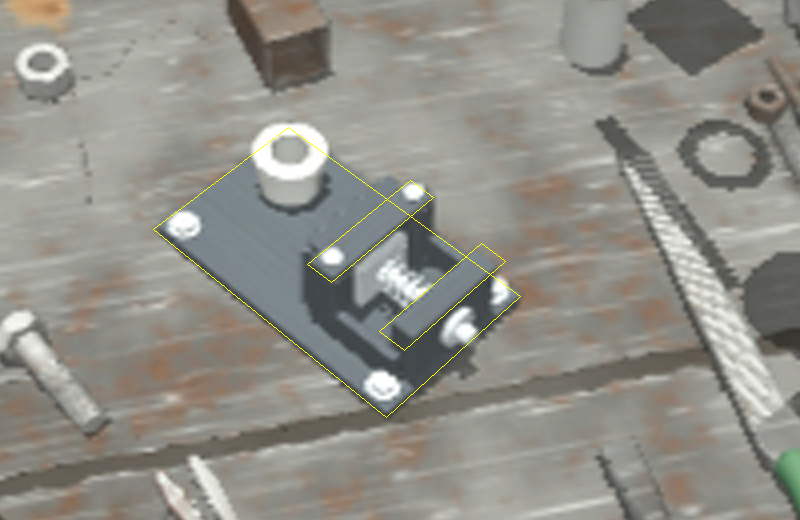

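Both overlays sit on the jig to within a few mm. The bolt heads are sharper features, so I'll use them to refine the heading and midline.

```bash
python3 - <<'E'
from jig import *
s=load('top0.png'); q=load('side0.png')
ct=lambda u,v:(230+(u-1.5)/4,130+(v-1.5)/4); cs=lambda u,v:(240+(u-1.5)/4,170+(v-1.5)/4)
names=['bFL','bFR','bRL','bRR','lipL','lipR']
top=[ct(311,240),ct(411,394),ct(579,70),ct(681,224),ct(517,127),ct(594,243)]
side=[None,cs(184,224),None,cs(381,385),cs(413,191),cs(332,257)]
def cen(s,c,r=5,thr=130):
    g=s['img'].min(2).astype(float); v,u=np.mgrid[0:400,0:640]
    m=(np.hypot(u-c[0],v-c[1])<r)&(g>thr); w=np.where(m,g-thr,0)
    c2=np.array([(w*u).sum()/w.sum(),(w*v).sum()/w.sum()]); return c2,m
W={}
for n,c,d in zip(names,top,side):
    a,m=cen(s,c); P=cloud(s)[m]; z=np.nanmedian(P[:,2]); 
    zz=.011 if n[0]=='b' else .060
    p=plane(s,a,zz)[0]; o=[n,a.round(1).tolist(),round(z,4),p.round(4).tolist()]; W[n]=p[:2]
    if d: b,m=cen(q,d,4); o+=['side',plane(q,b,zz)[0].round(4).tolist(),round(np.nanmedian(cloud(q)[m][:,2]),4)]
    print(*o)
for a,b in(('bFL','bRL'),('bFR','bRR'),('lipR','lipL'),('bFR','bFL'),('bRR','bRL')):
    d=W[b]-W[a];print(a,b,np.degrees(np.arctan2(d[1],d[0])),np.linalg.norm(d))
th=np.radians(-57.0);ex=np.array([np.cos(th),np.sin(th)]);ey=np.array([-ex[1],ex[0]])
print('base mid',sum(W[k] for k in names[:4])/4,'lip mid',(W['lipL']+W['lipR'])/2)
for k,v in W.items(): print(k,(v@ex).round(4),(v@ey).round(4))
for nm,v in(('cloudT',(.4755,-.4178)),('cloudS',(.47636,-.4191)),('edge',(.47729,-.4259))): print(nm,np.dot(v,ex),np.dot(v,ey))
E
```

```text
bFL [307.6, 189.4] 0.0089 [0.4678, -0.3298, 0.011]
bFR [332.4, 228.2] 0.0094 [0.3977, -0.3754, 0.011] side [0.3982, -0.3767, 0.011] 0.0109
bRL [373.9, 146.4] 0.011 [0.5492, -0.451, 0.011]
bRR [400.0, 186.1] 0.0104 [0.4758, -0.4987, 0.011] side [0.4765, -0.5, 0.011] 0.0126
lipL [359.0, 161.5] 0.0575 [0.5112, -0.4185, 0.06] side [0.5121, -0.4193, 0.06] 0.0575
lipR [377.8, 190.5] 0.0575 [0.461, -0.451, 0.06] side [0.4616, -0.4523, 0.06] 0.0599
bFL bRL -56.100744099239 0.14598803371031455
bFR bRR -57.62841810454657 0.1459093422510198
lipR lipL 32.91258125791615 0.0598719782595694
bFR bFL 33.04457256542067 0.08358294335410364
bRR bRL 32.99707556110331 0.08747439930946514
base mid [ 0.47264453 -0.41373803] lip mid [ 0.48610009 -0.43475531]
bFL 0.5314 0.2127
bFR 0.5315 0.1291
bRL 0.6774 0.215
bRR 0.6774 0.1275
lipL 0.6294 0.2008
lipR 0.6293 0.141
cloudT 0.6093724244372436 0.17123766622877076
cloudS 0.6109310857456854 0.17125089217168435
edge 0.6171405599102784 0.16832731036177143
```

```bash
cat >> h.py <<'E'
from scipy.spatial.transform import Rotation as Ro
TH=np.radians(-57.0);EX=np.array([np.cos(TH),np.sin(TH)]);EY=np.array([-EX[1],EX[0]]);OJ=np.array([.4783,-.4227])
def jw(x,y): return OJ+x*EX+y*EY
def wj(p): p=np.array(p)[:2]-OJ; return p@EX,p@EY
def rel(pos,yawdeg):
    o=robot.get_obs(); R0=Ro.from_euler('xyz',o['ee_rot']); Rt=Ro.from_euler('xyz',[np.pi,0,np.radians(yawdeg)])
    rv=(R0.inv()*Rt).as_rotvec(); t=R0.inv().apply(np.array(pos)-o['tool_pos'])*100
    return rv.round(3).tolist(),t.round(2).tolist()
E
python3 - <<'E'
from h import *
for f,c,r in(('top0.png',(323.5,192.5),15),('side0.png',(312.5,209.5),14)):
    s=load(f); P=cloud(s); g=s['img'].min(2); v,u=np.mgrid[0:400,0:640]
    m=(np.hypot(u-c[0],v-c[1])<r)&(g>150)&(P[...,2]>.032)
    n,l,st,_=cv2.connectedComponentsWithStats(m.astype(np.uint8)); i=1+st[1:,4].argmax()
    h=max(cv2.findContours((l==i).astype(np.uint8),0,2)[0],key=len); 
    w=plane(s,h.reshape(-1,2),.036)[:,:2]; (cc,rr)=cv2.minEnclosingCircle((w*1000).astype(np.float32)); e=cv2.fitEllipse((w*1000).astype(np.float32))
    print(f,cc,rr,e,np.nanmedian(P[l==i][:,2]),'jig',wj(np.array(cc)/1000))
for n,f in(('top','top0.png'),('side','side0.png')):
    s=load(f);P=cloud(s).reshape(-1,3); k=(P[:,2]>.1)&(P[:,1]>-.25)&(P[:,1]<.1)&(P[:,0]>.15)&(P[:,0]<.7)
    print(n,P[k].min(0),P[k].max(0))
P=cloud(load('top0.png'));print(P[85,285],P[75,285])
b=jw(-.063,.019);print(rel([b[0],b[1],.15],123))
E
```

```text
top0.png (459.7276306152344, -357.5483703613281) 19.817594528198242 ((459.7825927734375, -357.59588623046875), (37.77198791503906, 38.586647033691406), 168.27053833007812) 0.034783248257610595 jig (np.float64(-0.06475599157129626), np.float64(0.019908021116049085))
side0.png (460.98919677734375, -360.8175048828125) 21.1131649017334 ((460.49664306640625, -360.55474853515625), (38.34049987792969, 41.72153854370117), 157.8285369873047) 0.03637774190404233 jig (np.float64(-0.06132716648833412), np.float64(0.019185561254610527))
top [ 0.15019243 -0.2498653   0.1000035 ] [0.60593861 0.09995674 0.44135412]
side [ 0.15008431 -0.15902747  0.10004771] [0.51809197 0.09969078 0.3617828 ]
[ 0.66822682 -0.2844057   0.00132622] [ 0.66863023 -0.28710065  0.05287666]
([-0.001, -0.002, -1.777], [29.88, -4.8, 5.46])
```

Call:
{"op": "drive_tool", "data": {
  "series": [
    [[0,0,-0.13,2.1,-0.3,0.4,100],[0,0,-0.26,4.3,-0.7,0.8,100],[0,0,-0.39,6.4,-1.0,1.2,100],[0,0,-0.52,8.5,-1.4,1.6,100],[0,0,-0.65,10.7,-1.7,2.0,100],[0,0,-0.78,12.8,-2.1,2.4,100],[0,0,-0.91,15,-2.4,2.8,100],[0,0,-1.04,17.1,-2.8,3.2,100],[0,0,-1.17,19.2,-3.1,3.6,100],[0,0,-1.3,21.4,-3.5,4.0,100],[0,0,-1.43,23.5,-3.8,4.4,100],[0,0,-1.56,25.6,-4.2,4.8,100],[0,0,-1.69,27.8,-4.5,5.2,100],[0,0,-1.777,29.9,-4.8,5.4,100],[0,0,-1.777,29.9,-4.8,5.4,100],[0,0,-1.777,29.9,-4.8,5.4,100]]
  ]
}}

```text
time: 1.7
tool_pos: [0.4597, -0.3592, 0.15]
ee_rot: [-3.141, -0.003, 2.146]
wrist_force: [0.4, -0.1, 0.1]
width: 0.0939
```

```bash
python3 - <<'E'
from h import *
o=robot.get_obs();print({k:np.round(v,4) for k,v in o.items()})
print(rel([.460,-.359,.014],123)); snap('side','side1.png')
E
```

```text
{'time': np.float64(1.7), 'joint_positions': array([-7.6060e-01,  1.8040e-01,  1.3764e+00,  4.0000e-04,  1.5878e+00,
       -1.3361e+00]), 'qvel': array([-0.0202, -0.0101, -0.002 , -0.0015, -0.0004, -0.0003]), 'joint_torque': array([ 6.37300e-01, -3.72308e+01, -2.97539e+01,  7.70000e-02,
        7.63000e-02, -1.23000e-02]), 'tool_pos': array([ 0.4597, -0.3592,  0.15  ]), 'ee_rot': array([-3.1412e+00, -3.1000e-03,  2.1462e+00]), 'wrist_force': array([ 0.3624, -0.105 ,  0.0759]), 'wrist_torque': array([-0.0427, -0.1096,  0.0557]), 'width': np.float64(0.0939)}
([-0.0, -0.003, -0.001], [-0.04, 0.04, 13.6])
```

View pics/side1.png

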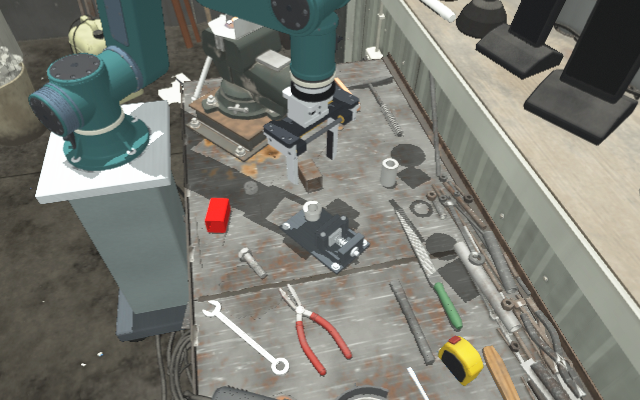

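Call:
{"op": "drive_tool", "data": {
  "series": [
    [[0,-0.003,0,0,0,2.5,100],[0,-0.003,0,0,0,5,100],[0,-0.003,0,0,0,7.5,100],[0,-0.003,0,0,0,10,100],[0,-0.003,0,0,0,11.5,100],[0,-0.003,0,0,0,12.6,100],[0,-0.003,0,0,0,13.3,100],[0,-0.003,0,0,0,13.6,100],[0,-0.003,0,0,0,13.6,100],[0,-0.003,0,0,0,13.6,30],[0,-0.003,0,0,0,13.6,30],[0,-0.003,0,0,0,13.6,30],[0,-0.003,0,0,0,13.6,30],[0,-0.003,0,0,0,13.6,30],[0,-0.003,0,0,0,13.6,30],[0,-0.003,0,0,0,13.6,30],[0,-0.003,0,0,0,13.6,30]]
  ]
}}

```text
time: 3.45
tool_pos: [0.4593, -0.3593, 0.0142]
ee_rot: [-3.141, 0.0, 2.146]
wrist_force: [-0.6, 1.0, -0.1]
width: 0.0379
```

Call:
{"op": "drive_tool", "data": {
  "series": [
    [[0,0,0,0,0,-0.5,30],[0,0,0,0,0,-1.5,30],[0,0,0,0,0,-3.5,30],[0,0,0,0,0,-6,30],[0,0,0,0,0,-8,30],[0,0,0,0,0,-9,30],[0,0,0,0,0,-9,30],[0,0,0,0,0,-9,30]]
  ]
}}

```text
time: 4.25
tool_pos: [0.459, -0.359, 0.1037]
ee_rot: [-3.141, -0.0, 2.145]
wrist_force: [0.3, 0.4, -2.0]
width: 0.038
```

```bash
python3 - <<'E'
from h import *
s=snap('side','side2.png'); cv2.imwrite('pics/c3.png',cv2.resize(s['img'][80:280,180:420],None,fx=3,fy=3))
print(rel([.360,-.315,.104],123),robot.get_obs()['width'])
E
```

```text
([-0.001, -0.002, -0.001], [9.03, -5.91, -0.08]) 0.03826034658652743
```

View pics/c3.png

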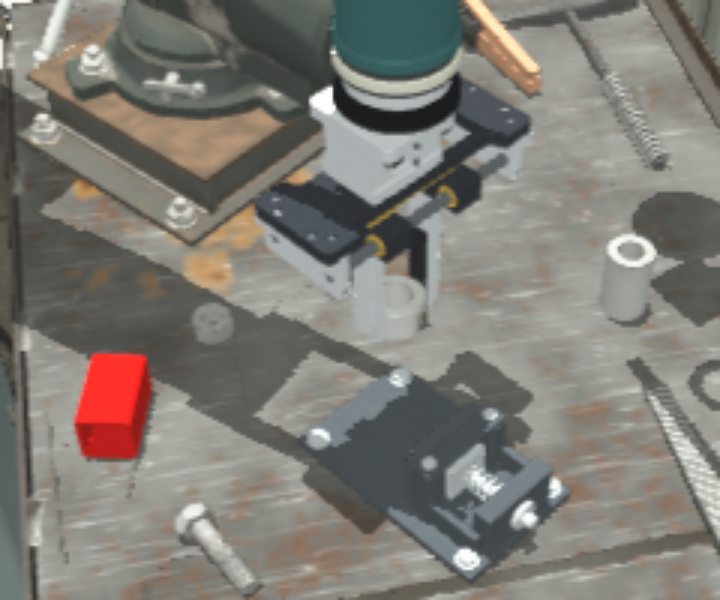

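The crop shows the bush held upright between the fingers at (400,310). I'll move it over and set it down.

Call:
{"op": "drive_tool", "data": {
  "series": [
    [[0,0,0,1.5,-1,0,30],[0,0,0,3.5,-2.3,0,30],[0,0,0,5.5,-3.6,0,30],[0,0,0,7.5,-4.9,0,30],[0,0,0,8.6,-5.6,1,30],[0,0,0,9,-5.9,3,30],[0,0,0,9,-5.9,5,30],[0,0,0,9,-5.9,7,30],[0,0,0,9,-5.9,8.5,30],[0,0,0,9,-5.9,9.2,30],[0,0,0,9,-5.9,9.5,30],[0,0,0,9,-5.9,9.65,30],[0,0,0,9,-5.9,9.7,30],[0,0,0,9,-5.9,9.7,30]]
  ]
}}

```text
time: 5.7
tool_pos: [0.3605, -0.3156, 0.0069]
ee_rot: [-3.141, -0.0, 2.146]
wrist_force: [0.4, -0.7, -1.0]
width: 0.038
```

Call:
{"op": "drive_tool", "data": {
  "series": [
    [[0,0,0,0,0,0.05,30],[0,0,0,0,0,0.08,30],[0,0,0,0,0,0.08,65],[0,0,0,0,0,0.08,65],[0,0,0,0,0,0.08,65],[0,0,0,0,0,0.08,65],[0,0,0,0,0,-1,65],[0,0,0,0,0,-3,65],[0,0,0,0,0,-6,65],[0,0,0,0,0,-10,65],[0,0,0,0,0,-13,100],[0,0,0,0,0,-13,100],[0,0,0,0,0,-13,100]]
  ]
}}

```text
time: 7.0
tool_pos: [0.3609, -0.3159, 0.1379]
ee_rot: [-3.141, 0.002, 2.146]
wrist_force: [-0.2, 0.1, -0.2]
width: 0.0816
```

```bash
python3 - <<'E'
from h import *
s=snap('side','side3.png'); cv2.imwrite('pics/c4.png',cv2.resize(s['img'][80:280,180:420],None,fx=3,fy=3))
s=snap('top','top3.png'); cv2.imwrite('pics/c5.png',cv2.resize(s['img'][130:330,220:460],None,fx=3,fy=3))
tc=np.array([.477,-.2445]); a=np.radians(-79.3); g=tc-.020*np.array([np.cos(a),np.sin(a)])
print(tc,g,rel([*g,.137],100.7))
E
```

```text
[ 0.477  -0.2445] [ 0.47328667 -0.22484774] ([-0.002, -0.003, 0.388], [1.39, 14.41, -0.17])
```

View pics/c4.png

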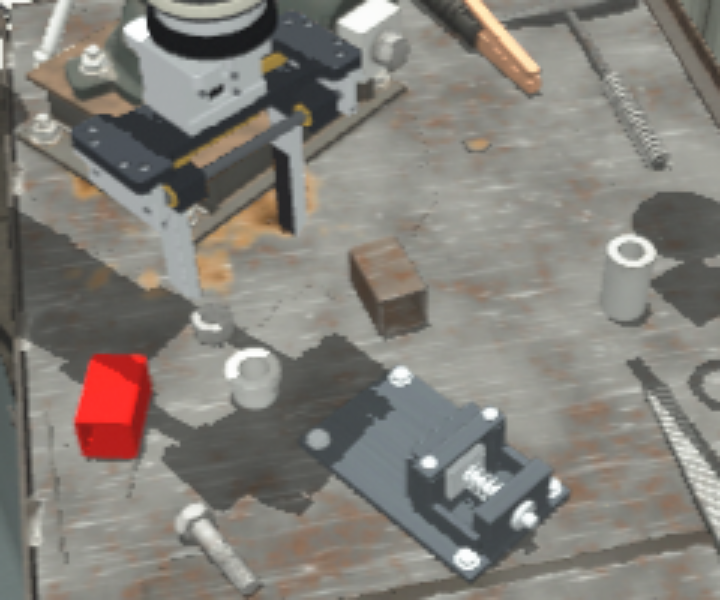

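View pics/c5.png

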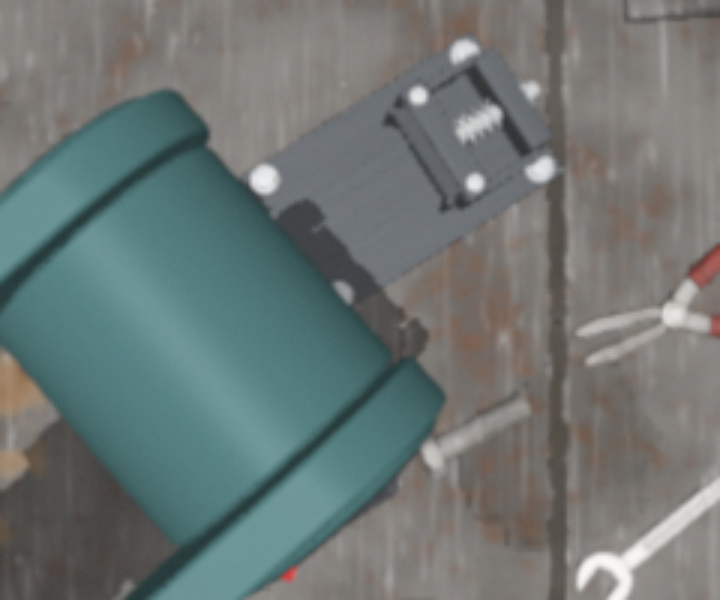

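The side crop shows the bush standing upright at (252,378), clear of the jig, with the bystanders untouched. The tube comes next.

Call:
{"op": "drive_tool", "data": {
  "series": [
    [[0,0,0.03,0.1,1.2,0,100],[0,0,0.08,0.2,3,0,100],[0,0,0.14,0.4,5,0,100],[0,0,0.19,0.5,7,0,100],[0,0,0.25,0.6,9,0,100],[0,0,0.3,0.8,11,0,100],[0,0,0.35,0.9,13,0,100],[0,0,0.388,1.0,14.2,0,100],[0,0,0.388,1.02,14.26,0,100],[0,0,0.388,1.02,14.26,0,100],[0,0,0.388,1.02,14.26,0,100]]
  ]
}}

```text
time: 8.2
tool_pos: [0.4732, -0.229, 0.1345]
ee_rot: [-3.138, -0.003, 1.757]
wrist_force: [0.5, -0.5, 0.6]
width: 0.0938
```

```bash
python3 - <<'E'
from h import *
print(rel([.4740,-.2288,.008],100.7),robot.get_obs()['wrist_force'])
s=snap('side','side4.png'); cv2.imwrite('pics/c6.png',cv2.resize(s['img'][40:240,200:440],None,fx=3,fy=3))
E
```

```text
([-0.004, -0.003, -0.0], [-0.04, 0.13, 12.65]) [ 0.54101585 -0.46380558  0.55335719]
```

View pics/c6.png

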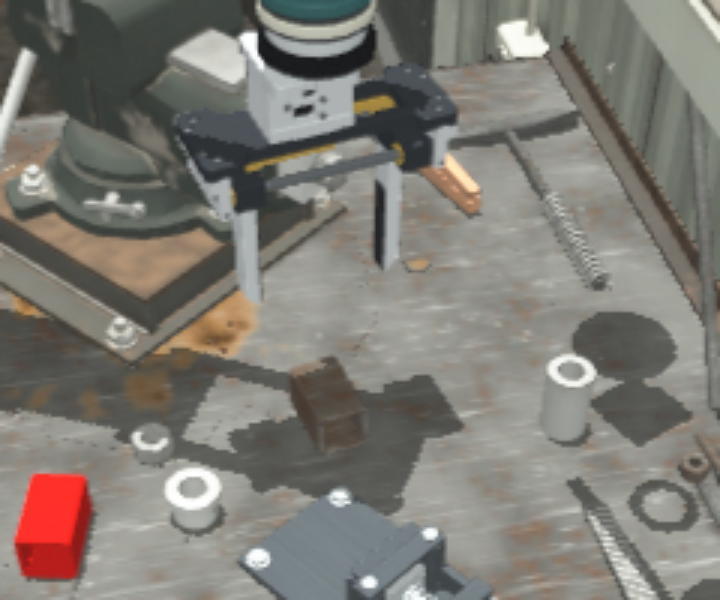

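Call:
{"op": "drive_tool", "data": {
  "series": [
    [[-0.004,-0.003,0,0,0.1,2,100],[-0.004,-0.003,0,0,0.1,4,100],[-0.004,-0.003,0,0,0.1,6,100],[-0.004,-0.003,0,0,0.1,7.5,100],[-0.004,-0.003,0,0,0.1,7.5,100]]
  ]
}}

```text
time: 8.75
tool_pos: [0.4717, -0.2281, 0.0572]
ee_rot: [-3.138, -0.004, 1.756]
wrist_force: [0.3, 0.2, -0.3]
width: 0.0937
```

```bash
python3 - <<'E'
from h import *
print(rel([.4740,-.2288,.008],100.7),robot.get_obs()['wrist_force'])
s=snap('side','side5.png'); cv2.imwrite('pics/c7.png',cv2.resize(s['img'][40:240,200:440],None,fx=3,fy=3))
E
```

```text
([-0.003, -0.004, -0.001], [-0.13, 0.23, 4.92]) [ 0.26368363  0.15080384 -0.32351561]
```

View pics/c7.png

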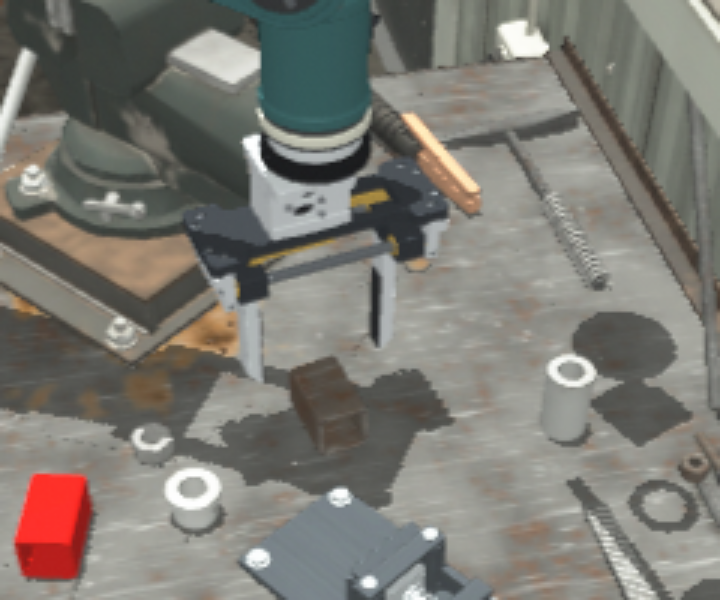

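Call:
{"op": "drive_tool", "data": {
  "series": [
    [[-0.003,-0.004,0,-0.1,0.2,1.5,100],[-0.003,-0.004,0,-0.13,0.23,3,100],[-0.003,-0.004,0,-0.13,0.23,4,100],[-0.003,-0.004,0,-0.13,0.23,4.6,100],[-0.003,-0.004,0,-0.13,0.23,4.85,100],[-0.003,-0.004,0,-0.13,0.23,4.9,100],[-0.003,-0.004,0,-0.13,0.23,4.9,100]]
  ]
}}

```text
time: 9.5
tool_pos: [0.4756, -0.2297, 0.0104]
ee_rot: [3.139, 0.003, 1.756]
wrist_force: [-0.6, 0.4, -0.2]
width: 0.094
```

```bash
python3 - <<'E'
from h import *
print(rel([.4740,-.2288,.008],100.7),robot.get_obs()['wrist_force'])
E
```

```text
([0.003, 0.003, -0.001], [0.12, -0.14, 0.24]) [-0.57596318  0.38093634 -0.15242991]
```

Call:
{"op": "drive_tool", "data": {
  "series": [
    [[0.003,0.003,0,0.1,-0.1,0.2,100],[0.003,0.003,0,0.1,-0.1,0.2,60],[0.003,0.003,0,0.1,-0.1,0.2,30],[0.003,0.003,0,0.1,-0.1,0.2,30],[0.003,0.003,0,0.1,-0.1,0.2,30],[0.003,0.003,0,0.1,-0.1,0.2,30],[0.003,0.003,0,0.1,-0.1,0.2,30],[0.003,0.003,0,0.1,-0.1,0.2,30],[0.003,0.003,0,0.1,-0.1,0.2,30]]
  ]
}}

```text
time: 10.4
tool_pos: [0.4742, -0.2289, 0.0084]
ee_rot: [-3.141, -0.0, 1.756]
wrist_force: [-1.8, 0.2, 0.3]
width: 0.0401
```

```bash
python3 - <<'E'
from h import *
o=robot.get_obs();print(o['wrist_force'],o['tool_pos'],np.degrees(o['ee_rot']),o['width'])
s=snap('side','side6.png'); cv2.imwrite('pics/c8.png',cv2.resize(s['img'][100:240,240:400],None,fx=4,fy=4))
E
```

```text
[-1.81287218  0.16790875  0.25842057] [ 0.47424417 -0.22889048  0.00839041] [-1.79956567e+02 -1.26027893e-02  1.00633676e+02] 0.040070215668837124
```

View pics/c8.png

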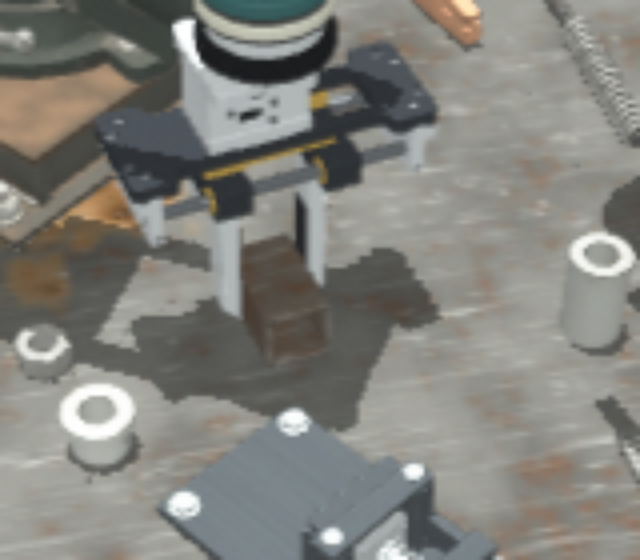

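Call:
{"op": "drive_tool", "data": {
  "series": [
    [[0,0,0,0,0,-0.5,30],[0,0,0,0,0,-1.5,30],[0,0,0,0,0,-3,30],[0,0,0,0,0,-4.5,30],[0,0,0,0,0,-5,30],[0,0,0,0,0,-5,30]]
  ]
}}

```text
time: 11.05
tool_pos: [0.4751, -0.2293, 0.0598]
ee_rot: [3.14, 0.002, 1.756]
wrist_force: [0.3, -0.1, -2.3]
width: 0.0397
```

```bash
python3 - <<'E'
from h import *
o=robot.get_obs();print(o['wrist_force'],o['tool_pos'],o['width'])
print(jw(-.066,0),rel([*jw(-.066,0),.058],123))
E
```

```text
[ 0.31891667 -0.07841053 -2.28453847] [ 0.47508261 -0.22932917  0.0597605 ] 0.03972458427960484
[ 0.44235382 -0.36734774] ([0.001, 0.002, -0.39], [-12.96, -5.76, 0.19])
```

Call:
{"op": "drive_tool", "data": {
  "series": [
    [[0,0,-0.04,-1.3,-0.6,0,30],[0,0,-0.09,-3,-1.3,0,30],[0,0,-0.15,-5,-2.2,0,30],[0,0,-0.21,-7,-3.1,0,30],[0,0,-0.27,-9,-4,0,30],[0,0,-0.33,-11,-4.9,0,30],[0,0,-0.37,-12.4,-5.5,0,30],[0.001,0.002,-0.39,-12.96,-5.76,0,30],[0.001,0.002,-0.39,-12.96,-5.76,0,30],[0.001,0.002,-0.39,-12.96,-5.76,0,30],[0.001,0.002,-0.39,-12.96,-5.76,0,30]]
  ]
}}

```text
time: 12.15
tool_pos: [0.4425, -0.3664, 0.0596]
ee_rot: [3.141, -0.001, 2.147]
wrist_force: [-0.5, 0.8, -1.5]
width: 0.0397
```

```bash
python3 - <<'E'
from h import *
o=robot.get_obs();print(o['wrist_force'],o['tool_pos'],o['width'],wj(o['tool_pos']))
print(rel([*jw(-.066,0),.0175],123))
s=snap('top','top7.png'); cv2.imwrite('pics/c9.png',cv2.resize(s['img'][110:260,280:430],None,fx=4,fy=4))
s=snap('side','side7.png'); cv2.imwrite('pics/c10.png',cv2.resize(s['img'][140:290,240:400],None,fx=4,fy=4)[:600])
E
```

```text
[-0.48594446  0.78199581 -1.53939017] [ 0.44254323 -0.36636601  0.05963124] 0.03966087271863769 (np.float64(-0.06672019768400522), np.float64(0.000693539050166881))
([0.0, -0.001, 0.0], [-0.08, -0.07, 4.21])
```

View pics/c9.png

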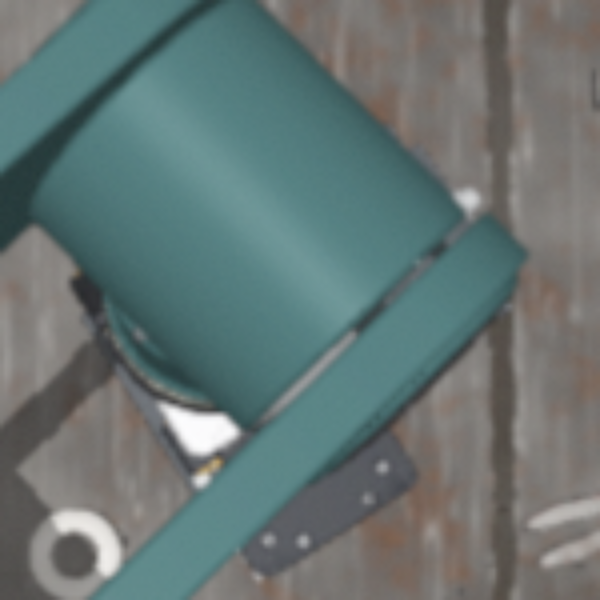

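View pics/c10.png

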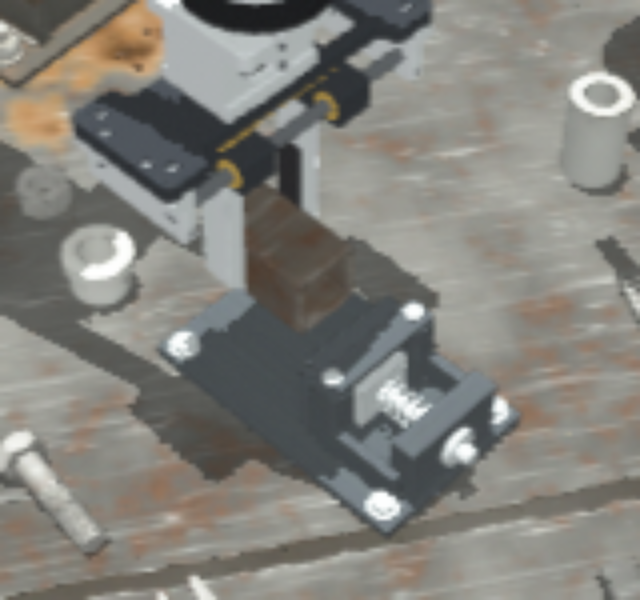

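The side crop shows the tube held level over the apron, lined up with the mouth. Lowering it now.

Call:
{"op": "drive_tool", "data": {
  "series": [
    [[0,-0.001,0,0,-0.07,1,30],[0,-0.001,0,-0.05,-0.07,2,30],[0,-0.001,0,-0.05,-0.07,3,30],[0,-0.001,0,-0.05,-0.07,3.7,30],[0,-0.001,0,-0.05,-0.07,4.0,30],[0,-0.001,0,-0.05,-0.07,4.2,30],[0,-0.001,0,-0.05,-0.07,4.3,30],[0,-0.001,0,-0.05,-0.07,4.33,30],[0,-0.001,0,-0.05,-0.07,4.33,30],[0,-0.001,0,-0.05,-0.07,4.33,30]]
  ]
}}

```text
time: 13.25
tool_pos: [0.4425, -0.3676, 0.017]
ee_rot: [3.141, 0.001, 2.147]
wrist_force: [-0.2, -0.1, -1.9]
width: 0.0397
```

```bash
python3 - <<'E'
from h import *
o=robot.get_obs();print(o['wrist_force'],o['tool_pos'],o['width'],wj(o['tool_pos']))
print('at stop free',rel([*jw(-.030,0),.0163],123),'home',rel([*jw(-.020,0),.0163],123))
s=snap('side','side8.png'); cv2.imwrite('pics/c11.png',cv2.resize(s['img'][140:290,240:400],None,fx=4,fy=4)[:600])
E
```

```text
[-0.19821073 -0.14847773 -1.91346125] [ 0.44250798 -0.36755403  0.01697707] 0.03972026806335634 (np.float64(-0.06574303526520728), np.float64(1.6930586430212955e-05))
at stop free ([0.0, 0.001, 0.0], [-3.57, -0.0, 0.07]) home ([0.0, 0.001, 0.0], [-4.57, -0.0, 0.07])
```

View pics/c11.png

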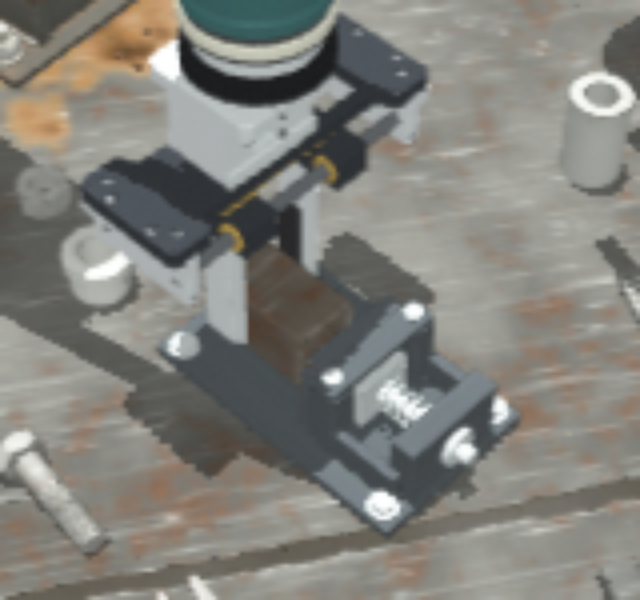

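Call:
{"op": "drive_tool", "data": {
  "series": [
    [[0,0.001,0,0,0,0.06,30],[0,0.001,0,0,0,0.1,30],[0,0.001,0,0,0,0.1,30],[0,0.001,0,-0.3,0,0.1,30],[0,0.001,0,-0.6,0,0.1,30],[0,0.001,0,-0.9,0,0.1,30],[0,0.001,0,-1.2,0,0.1,30],[0,0.001,0,-1.5,0,0.1,30],[0,0.001,0,-1.8,0,0.1,30],[0,0.001,0,-1.8,0,0.1,30]]
  ]
}}

```text
time: 14.3
tool_pos: [0.4527, -0.3832, 0.0163]
ee_rot: [3.141, 0.001, 2.147]
wrist_force: [-1.7, 2.6, 3.5]
width: 0.0397
```

```bash
python3 - <<'E'
from h import *
o=robot.get_obs();print(o['wrist_force'],o['wrist_force'][:2]@EX,o['wrist_force'][:2]@EY,o['tool_pos'],o['width'],wj(o['tool_pos']))
print('at stop free',rel([*jw(-.030,0),.0163],123),'home',rel([*jw(-.020,0),.0163],123))
E
```

```text
[-1.65432226  2.59277217  3.45910553] -3.075490186996223 0.024693542686270734 [ 0.45270758 -0.38317413  0.01634545] 0.039688962983438325 (np.float64(-0.04708781774715521), np.float64(6.372577615380448e-05))
at stop free ([0.0, 0.001, 0.0], [-1.71, -0.01, 0.01]) home ([0.0, 0.001, 0.0], [-2.71, -0.01, 0.01])
```

Call:
{"op": "drive_tool", "data": {
  "series": [
    [[0,0,0,-0.2,0,0,30],[0,0,0,-0.4,0,0,30],[0,0,0,-0.6,0,0,30],[0,0,0,-0.8,0,0,30],[0,0,0,-1.0,0,0,30],[0,0,0,-1.2,0,0,30],[0,0,0,-1.4,0,0,30],[0,0,0,-1.4,0,0,30]]
  ]
}}

```text
time: 15.1
tool_pos: [0.4606, -0.3954, 0.0164]
ee_rot: [3.141, 0.002, 2.147]
wrist_force: [-1.5, 2.0, 4.1]
width: 0.0397
```

```bash
cat > st.py <<'E'
from h import *
import sys
o=robot.get_obs();print(o['wrist_force'],'Fx',o['wrist_force'][:2]@EX,'Fy',o['wrist_force'][:2]@EY,o['tool_pos'],np.degrees(o['ee_rot']),o['width'],wj(o['tool_pos']))
print('home',rel([*jw(-.020,0),.0163],123))
f=sys.argv[1]
s=snap('side',f); cv2.imwrite('pics/c_'+f,cv2.resize(s['img'][140:290,240:400],None,fx=4,fy=4)[:600])
E
python3 st.py side9.png
```

```text
[-1.48385603  2.04476331  4.11821332] Fx -2.523048719076301 Fy -0.13080846064667792 [ 0.46061999 -0.39537082  0.01635568] [1.79969593e+02 1.13644037e-01 1.23014897e+02] 0.03965983033228567 (np.float64(-0.03254939967278698), np.float64(5.6834885917566884e-05))
home ([0.001, 0.002, 0.0], [-1.25, -0.01, 0.01])
```

View pics/c_side9.png

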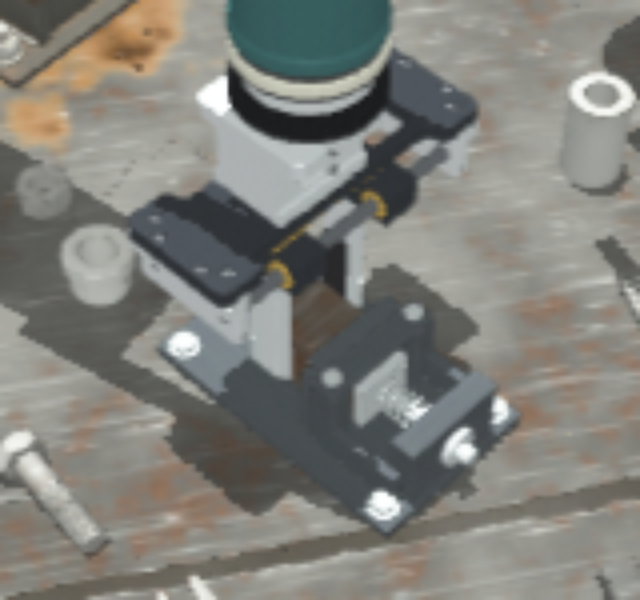

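The side crop shows the tube under the lip, just short of the stop pad. I'll press on in small steps.

Call:
{"op": "drive_tool", "data": {
  "series": [
    [[0,0,0,-0.15,0,0,30],[0,0,0,-0.3,0,0,30],[0,0,0,-0.45,0,0,30],[0,0,0,-0.6,0,0,30],[0,0,0,-0.75,0,0,30],[0,0,0,-0.9,0,0,30],[0,0,0,-0.9,0,0,30]]
  ]
}}

```text
time: 15.85
tool_pos: [0.4649, -0.4019, 0.0164]
ee_rot: [3.141, -0.001, 2.147]
wrist_force: [-4.3, 5.3, 6.3]
width: 0.04
```

```bash
python3 st.py side10.png
```

```text
[-4.328662    5.3344497   6.30226398] Fx -6.831404254561909 Fy -0.7249718798085368 [ 0.46485743 -0.40194315  0.01638532] [ 1.79989365e+02 -3.80630446e-02  1.23029502e+02] 0.03997547259792682 (np.float64(-0.024729504735693436), np.float64(3.110697529739458e-05))
home ([0.0, -0.001, 0.001], [-0.47, -0.0, 0.01])
```

Call:
{"op": "drive_tool", "data": {
  "series": [
    [[0,0,0,-0.15,0,0,30],[0,0,0,-0.3,0,0,30],[0,0,0,-0.45,0,0,30],[0,0,0,-0.55,0,0,30],[0,0,0,-0.55,0,0,30]]
  ]
}}

```text
time: 16.4
tool_pos: [0.4667, -0.4049, 0.0164]
ee_rot: [-3.141, -0.005, 2.148]
wrist_force: [-6.6, 7.7, 7.4]
width: 0.0398
```

```bash
python3 st.py side11.png
```

```text
[-6.56032853  7.65908844  7.40256331] Fx -9.996463050465225 Fy -1.330515913009541 [ 0.46670464 -0.4049041   0.01644364] [-179.98098268   -0.29581987  123.05603939] 0.039792148058330284 (np.float64(-0.021240178982148354), np.float64(-3.2344603495555e-05))
home ([-0.0, -0.005, 0.001], [-0.12, 0.0, 0.01])
```

Call:
{"op": "drive_tool", "data": {
  "series": [
    [[0,0,0,-0.1,0,0,30],[0,0,0,-0.2,0,0,30],[0,0,0,-0.3,0,0,30],[0,0,0,-0.4,0,0,30],[0,0,0,-0.4,0,0,30]]
  ]
}}

```text
time: 16.95
tool_pos: [0.4674, -0.4062, 0.0165]
ee_rot: [-3.141, -0.011, 2.148]
wrist_force: [-7.3, 8.1, 8.5]
width: 0.0399
```

```bash
python3 st.py side12.png
```

```text
[-7.33788283  8.09170831  8.45462446] Fx -10.782775027021547 Fy -1.747006152734508 [ 0.46739851 -0.40622636  0.01647445] [-179.94332412   -0.61700934  123.06963974] 0.039899836589758236 (np.float64(-0.019753331661749442), np.float64(-0.00017057101706253496))
home ([-0.001, -0.011, 0.001], [0.02, 0.02, 0.02])
```

View pics/c_side12.png

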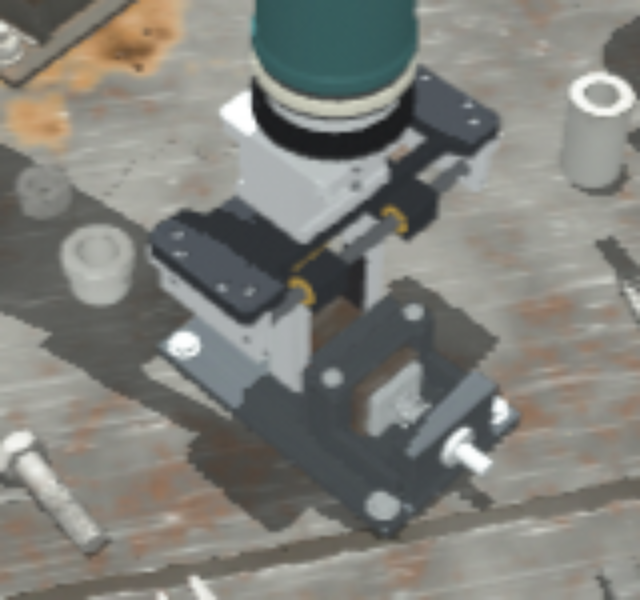

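Call:
{"op": "drive_tool", "data": {
  "series": [
    [[0,-0.011,0,-0.1,0.02,0,30],[0,-0.011,0,-0.2,0.02,-0.02,30],[0,-0.011,0,-0.3,0.02,-0.04,30],[0,-0.011,0,-0.4,0.02,-0.04,30],[0,-0.011,0,-0.5,0.02,-0.04,30],[0,-0.011,0,-0.5,0.02,-0.04,30],[0,-0.011,0,-0.5,0.02,-0.04,30]]
  ]
}}

```text
time: 17.7
tool_pos: [0.4675, -0.4065, 0.0163]
ee_rot: [-3.14, -0.01, 2.148]
wrist_force: [-9.8, 11.8, 10.1]
width: 0.0402
```

```bash
python3 st.py side13.png
```

```text
[-9.81119196 11.80762841 10.07782772] Fx -15.246268539922898 Fy -1.797462589261194 [ 0.46752984 -0.40648884  0.01632557] [-179.88225371   -0.59664549  123.08633226] 0.04015629845009207 (np.float64(-0.01946167581161736), np.float64(-0.00020338272600910778))
home ([-0.002, -0.01, 0.002], [0.05, 0.02, 0.0])
```

View pics/c_side13.png

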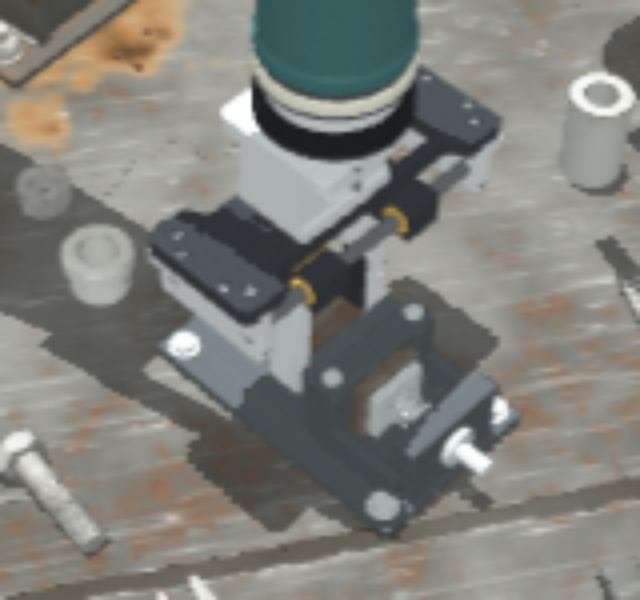

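Call:
{"op": "drive_tool", "data": {
  "series": [
    [[-0.001,-0.012,0,-0.48,0.02,-0.02,30],[-0.002,-0.016,0,-0.5,0.03,-0.03,30],[-0.002,-0.02,0,-0.52,0.04,-0.03,30],[-0.002,-0.024,0,-0.54,0.04,-0.03,30],[-0.002,-0.024,0,-0.54,0.04,-0.03,30],[-0.002,-0.024,0,-0.54,0.04,-0.03,30],[-0.002,-0.024,0,-0.54,0.04,-0.03,30],[-0.002,-0.024,0,-0.54,0.04,-0.03,30]]
  ]
}}

```text
time: 18.55
tool_pos: [0.4678, -0.4068, 0.0162]
ee_rot: [-3.14, 0.002, 2.149]
wrist_force: [-9.9, 11.4, 11.8]
width: 0.0398
```

```bash
python3 st.py side14.png; python3 - <<'E'
from h import *
def J(P): p=P[...,:2]-OJ; return np.stack([p@EX,p@EY,P[...,2]],-1)
for f in('side0.png','side12.png','side13.png','side14.png'):
    s=load(f);Q=J(cloud(s)).reshape(-1,3)
    k=(abs(Q[:,1])<.013)&(Q[:,0]>.026)&(Q[:,0]<.05)&(Q[:,2]>.030)&(Q[:,2]<.047)
    p=(Q[:,0]>.074)&(abs(Q[:,1])<.012)&(Q[:,2]>.015)&(Q[:,2]<.05)&(Q[:,0]<.12)
    t=(abs(Q[:,1])<.012)&(Q[:,0]>.0)&(Q[:,0]<.035)&(Q[:,2]>.040)&(Q[:,2]<.052)
    print(f,'pad n',k.sum(),np.percentile(Q[k,0],[10,50,90]).round(4) if k.any() else 0,'plunger max x',np.sort(Q[p,0])[-3:].round(4))
o=robot.get_obs();print(o['wrist_torque'])
E
```

```text
[-9.91476985 11.41486397 11.77332218] Fx -14.97328113330605 Fy -2.0982451633018933 [ 0.467763   -0.40679962  0.01623395] [-1.79920568e+02  1.15490636e-01  1.23101657e+02] 0.039774003870947094 (np.float64(-0.019074038591003397), np.float64(-0.0001771074231487329))
home ([-0.001, 0.002, 0.002], [0.09, 0.02, -0.01])
side0.png pad n 64 [0.0282 0.0365 0.0474] plunger max x [0.085  0.0851 0.0856]
side12.png pad n 95 [0.0309 0.0356 0.045 ] plunger max x [0.0957 0.0958 0.096 ]
side13.png pad n 99 [0.0306 0.0355 0.0458] plunger max x [0.0957 0.096  0.0961]
side14.png pad n 91 [0.0311 0.0355 0.045 ] plunger max x [0.0953 0.0954 0.0964]
[ 2.41166945  1.79084273 -0.0605447 ]
```

```bash
python3 - <<'E'
from h import *
a=load('side0.png')['img'];b=load('side14.png')['img']
c=np.hstack([cv2.resize(i[200:275,315:381],None,fx=6,fy=6,interpolation=cv2.INTER_CUBIC) for i in(a,b)]);cv2.imwrite('pics/cmp.png',c)
E
```

```text
(no output)
```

View pics/cmp.png

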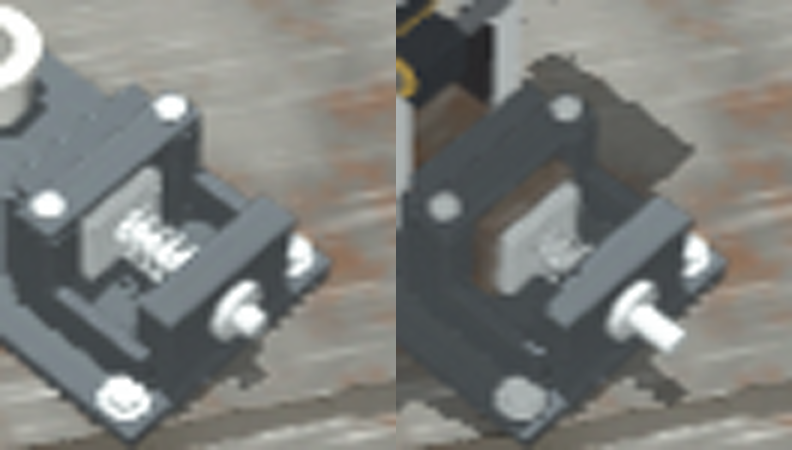

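The plunger stem has come out 10.4 mm (85.4 to 95.8 mm) and no longer moves as I press harder. The tool is level and pushing with about 15 N. One last check on the force and the short bush, then I hand in.

```bash
python3 - <<'E'
from h import *
s=snap('side','side15.png');s=snap('side','side16.png')
cv2.imwrite('pics/final.png',s['img'])
o=robot.get_obs();print(o['time'],'Fx',o['wrist_force'][:2]@EX,wj(o['tool_pos']),o['width'],np.abs(o['qvel']).max())
P=cloud(s); v,u=np.mgrid[0:400,0:640]
m=(np.hypot(P[...,0]-.36,P[...,1]+.315)<.03)&(P[...,2]>.02)
print('bush top',P[m].mean(0),np.nanpercentile(P[m][:,2],90))
E
```

```text
18.7 Fx -15.001817168998134 (np.float64(-0.019086389054652073), np.float64(-0.0001704580750034851)) 0.03973546811556023 0.0015814457948086693
bush top [ 0.35872056 -0.30894298  0.36568622] 0.45109003252795843
```

View pics/side16.png

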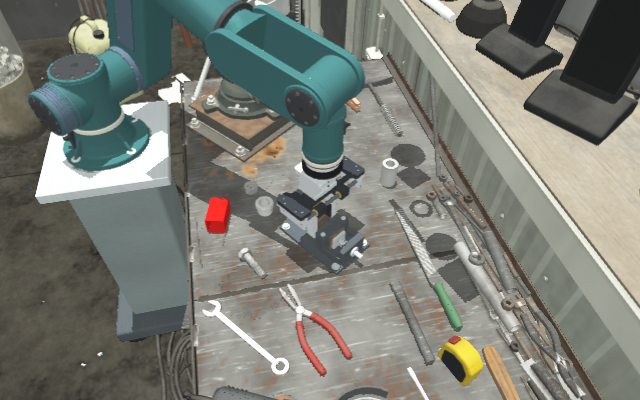

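The picture shows the bush standing at (264,205), clear of the jig. The nut (250,187), bolt (252,263), tall bush (389,172) and red block (217,215) are where they started. The tube is held home at (335,235). My bush-height number was spoiled by the arm being in the mask, but the picture is clear.

```bash
python3 -c "
from bench import robot
print(robot.close_job()); print(robot.get_obs()['time'])"
```

```text
the job is handed in; nothing more can be done
None
the job is handed in; nothing more can be done
```

I stood the short bush upright on the bench about 40 mm clear of the jig. Then I slid the tube under the lip and pressed it fully home. The job was handed in at 18.7 s with the gripper still holding and pushing.

- **Stop:** the plunger stem moved back 10.4 mm against the 10 mm travel. The last two pushes raised the force from 11 to 15 N without moving it further, so it is at its hard end.
- **Final hold:** the push along the jig was steady at 15 N, with the tool level to about 0.1° and the grip at 39.7 mm. The tool briefly tilted about 0.6° during the push, and I corrected that before handing in.
- **Bystanders:** in the last side picture the short bush is upright, and the tall bush, nut, bolt and red block look unmoved.
- **Failed check:** the depth reading of the bush's height in the last check was useless because the arm got into the measured area. I judged the bush by eye from the picture instead.
- **Disagreement:** the two cameras differed by 1 to 3 mm on positions, and one early fit of the jig's edges was about 3 mm off. I used the jig's bolt heads instead, and the tube went in with almost no sideways force.

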